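Hang the mahjong bell on its sprung pin until the hook's latch snaps shut

TASK

Pick up the brass bell by the wooden grip plate on top and hang it on the stand's steel pin: bring the open mouth of its hook over the pin and press down, by feel, until the pin is fully home and the orange sprung latch has flipped shut beneath it. Feel how hard you push: the pin's red carriage is sprung and must not be driven down to its stop, nor the stand rammed. Leave the bell hanging free and still, and do not disturb the other things on the table.

Things in the scene. Friction and masses are not known exactly. Their poses are not given: they have to be found in the camera images.
- bell_grip (a point): Centre of the wooden grip plate on top of the bell: 10 mm thick in x, 30 wide in y, 43 high, 21 mm above the hook's steel shoulders. z up along the bell, this point 168 mm above the rim it stands on. Bell and hook are one rigid body, 0.28 to 0.42 kg. Brass bell: rim 69 mm across, crown at z -112 mm from here.
- hook_mouth (a point): Middle of the lower end of the hook's slot, 67 mm below bell_grip, same axes. Flat steel hook, 12 mm thick in y. Slot 15 mm wide (x -7.5 to 7.5), open downward, flaring to about 28 mm at z -11. Below, the shank closes the -x side (inner face x -14); the +x side is an open gap from the foot bar (z -38) to the nose tip (z -12), the pin's only way in.
- hook_home (a point): Where the pin's axis lies when fully home under the slot's V-shaped roof: 41.6 mm below bell_grip and 25.4 mm above hook_mouth, same axes.
- latch (a joint): The hook's orange sprung latch, 12.5 mm long: pivot at x -11, z -14.4 mm from hook_home, across the slot. 0 rad shut (stopped against push from above); swings up to 1.3. A pin from below turns it up to about 0.9; it flips back to 0 only near the end of the pin's way, 1 to 5 mm short of home. Takes some 8 to 15 N on the pin, by friction; the bell's weight alone does not do it.
- pin_mid (a point): Middle of the stand's level steel pin, 10 mm in diameter, along y, 190 mm above the table unloaded, free from y -36 (end knob 16 mm across) to +53 (red carriage block 26 x 24 x 30 mm). Its carriage is sprung: beyond a preload of about 1.5 N the pin sinks 1 mm per 0.7 N, to a hard stop at 28 mm.
- carriage (a joint): How far the pin and its red carriage have sunk under load (m): 0 at rest, bottom stop at 0.028 (about 21 N); it counts as driven down from 0.026 on.
- stand: The fixed bell stand: green iron foot 90 x 150 x 12 mm (x, y, z), y -48 to +102, and a post 22 x 16 mm at y +86, 229 mm high with its brass cap. Origin on the table, straight below pin_mid; same axes as pin_mid (z up, pin along y).
- tumbler: Jade-green glass tumbler, 68 mm across, 95 mm high, bystander; origin under its centre.
- teacup: White teacup without handle, 72 mm across, 55 mm high, bystander; origin under its centre.
- bull: Cast-iron bull figurine, about 115 x 55 x 82 mm, nose to its +x, bystander; origin on the table under its body.
- magnifier: Magnifying glass with a dark horn-like handle lying flat, lens ring 90 mm across, 13 mm high, handle reaching 153 mm to -x of the lens centre, bystander; origin under the lens.
- tilewall: Little wall of mahjong tiles stuck together, 106 x 36 x 40 mm, bystander; origin under its centre.

How it is judged:
By the outcome, as a careful person would: the job done as asked, in the order asked, and still so for the second after the job is handed in, with the robot touching nothing.
It also fails if it takes over 64 s, if anything falls off the work surface, if the arm or the gripper's body presses on something with over 40 N, if the wrist force passes 120 N, or if a joint passes its speed limit or range.

ROBOT

A 6-joint arm with a two-finger parallel gripper is mounted at the origin on the work surface. World frame = base frame: x ahead of the robot, y to its left, z up, the work surface at z = 0. Lengths are in m, angles in degrees, forces in N, time in s.
With the tool pointing down it reaches from about 0.35 to 0.875 m from the base axis. Payload 4.2 kg.
Tool frame: the origin (TCP) lies at the very end of the fingers, on their centre line; the grasp point (between the pads) lies 19 mm behind it (tcp_to_grasp is the z of the grasp point in the tool frame, in m); z points along the fingers, y is the direction in which the jaws open and shut (so a half turn about z gives the same grasp; the last joint's range is limited). The gripper opens to 87 mm and grips with 3 to 60 N. Pads are 19 mm wide; open, the fingers measure 117 mm over their backs; the gripper's body (75 mm by 190 mm) begins 51 mm behind the grasp point.
Start: joints at [90.333, 22.042, 0.453, 0, -68.411, -14.817], TCP at [0.156, 0.605, 0.223] pointing down, gripper open.
Joint ranges: [-179.83, 179.83], [-69.29, 118.12], [-61.27, 80.66], [-181.25, 117.63], [-171.15, -9.14], [-177.46, 177.46]. Speed limits (degrees/s): [159.86, 159.86, 180, 180, 180, 180].

INTERFACE

Orientations are given as a 3x3 rotation matrix whose columns are the frame's x, y, z axes.
In Python, from station import sense, capture, camera_params, finish_job, tcp_to_grasp gives the robot as it stands.
- The arm moves only by the shell command python3 -m inch 'ROWS'. ROWS is JSON, a list of rows, each an object of numbers: "jaw": the closure in counts, from 0 (fully open) to 255 (shut); "x", "y", "z": the shift along the world's x, y, z normalised to -1 to 1, where 1 is 0.06 m; "ax", "ay", "az": the turn, a rotation vector about the world's x, y, z normalised to -1 to 1, where 1 is 10 degrees. A call has 1 to 12 rows; each row shifts and turns the pose as measured when the row begins; what a row does not reach is not made up. A row lasts 1/8 s, in which the tool goes at most 62.5 mm and 10.7 degrees, less where a joint would pass 70% of its speed; a pose out of reach is approached as far as the arm can. A call with a number of a shift or a turn outside -1 to 1 is refused whole. A call with a gripper value outside its range is refused whole. The fingers move at their own pace and stop on an object; the grip force is fixed at half the most. Time passes only in rows, so rows that do not move let the fingers close. It gives the time, the measured TCP pose, the force and the opening at its end, in the units of the state.
- sense(): the state, without advancing time (a new reading comes with each control period).
- capture(name): name is "scene" or "top" or "wrist"; returns the picture (384x512x3 uint8, red, green, blue); there is no depth.
- camera_params(name): a dict with "vfov" (degrees; the focal length in pixels is half the picture's height over the tangent of half this angle, whatever the lens; pixels are square), "cx", "cy" (the principal point, pixels), "D" ([k1, k2, p1, p2, k3] as OpenCV has them; the pictures are not rectified), "R" (3x3) and "t" (3): a world point X has camera coordinates R X + t. Camera axes: x right, y down, z forward; pixel columns grow to the right and rows downward; lengths in m; the calibration is good to about 2 mm. A picture is of the moment at which its call begins: read the wrist's pose just before it. camera_params takes no time and is no camera call; for the wrist camera it gives the pose at the moment of the call.
- finish_job(): hands the job in, once; it reports no verdict.
The state is a dict: "time_s": time; "joints": joint angles; "joint_velocities": joint speeds; "effort": joint torques, N m; "tcp_pos": TCP position; "ee_rot": TCP orientation; "wrist_force": force on the tool from outside, world axes, zero at the start; "moment": the same for the moment, N m; "gripper_width": opening from 0.0 (shut) to 1.0 (fully open).
Only numpy, scipy, OpenCV 4.12 (cv2) and the standard library are available. Lean on these libraries where they do the work, as an engineer would, in place of code of your own. Each camera call takes 0.05 s, during which the arm holds its last target.

## Working session

There is one attempt and no reset: what is moved stays moved. The work goes in short steps, Python scripts to look and compute and a shell command to move; the robot and the scene stay as the last step left them, time stands still between calls to the robot, and variables do not carry over. Pictures are saved under pics/ and viewed, and the job is handed in when it is done.

```bash
mkdir -p pics; ls; python3 - <<'E'
from station import *
import cv2,numpy as np
s=sense();print(s['time_s'],s['tcp_pos'],np.round(s['ee_rot'],3).tolist(),s['wrist_force'],s['gripper_width'],tcp_to_grasp)
for n in ['scene','top','wrist']:
    p=camera_params(n);print(n,{k:np.round(np.array(v),4).tolist() for k,v in p.items()})
    im=capture(n);cv2.imwrite(f'pics/{n}0.png',im[:,:,::-1])
E
```

```text
pics
0.0 [0.1561489  0.60455291 0.22147707] [[0.968, -0.25, -0.0], [-0.25, -0.968, -0.002], [0.0, 0.002, -1.0]] [0.20570828 0.70580794 0.70312516] 1.0036834060812838 -0.0187
scene {'vfov': 48.4194, 'cx': 249.6065, 'cy': 200.9944, 'D': [-0.1173, 0.0, 0.0, 0.0, 0.0], 'R': [[-0.4466, 0.8946, -0.0127], [0.4996, 0.2376, -0.833], [-0.7422, -0.3784, -0.5531]], 't': [0.2766, -0.1949, 1.4338]}
top {'vfov': 50.2642, 'cx': 257.4017, 'cy': 185.8761, 'D': [-0.082, 0.0, 0.0, 0.0, 0.0], 'R': [[-0.0008, -1.0, -0.0032], [-0.9978, 0.001, -0.0664], [0.0664, 0.0031, -0.9978]], 't': [-0.0099, 0.5805, 1.0886]}
wrist {'vfov': 60.008, 'cx': 259.1212, 'cy': 192.5168, 'D': [-0.0114, 0.0, 0.0, 0.0, 0.0], 'R': [[-0.2512, -0.9679, 0.0017], [-0.9301, 0.2419, 0.2763], [-0.2679, 0.0678, -0.9611]], 't': [0.6241, -0.0344, 0.3904]}
```

View pics/scene0.png

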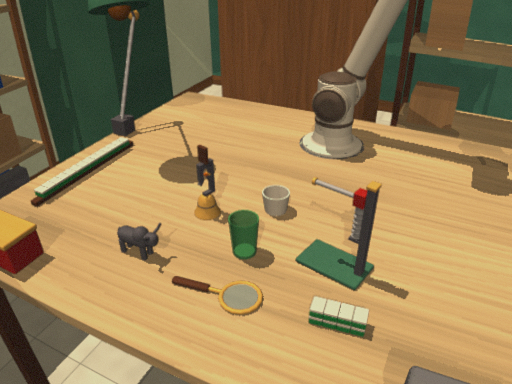

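View pics/top0.png

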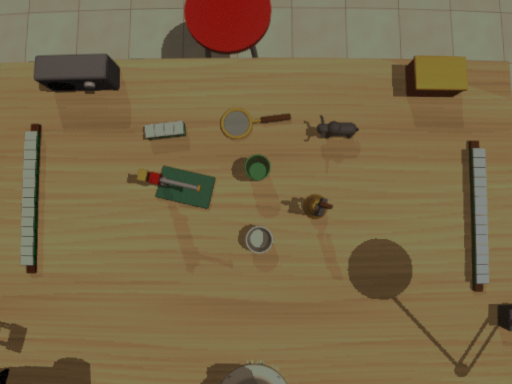

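View pics/wrist0.png

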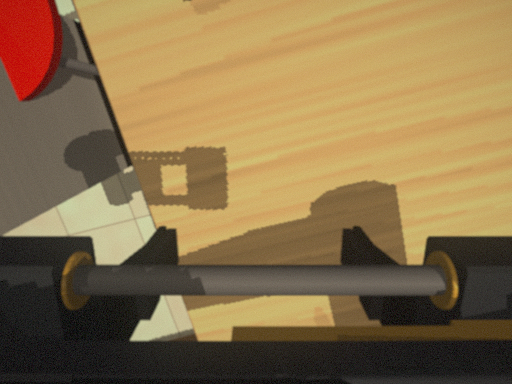

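```bash
cat > h.py <<'E'
from station import *
import cv2,numpy as np
def K(p):
    f=192/np.tan(np.radians(p['vfov'])/2);return np.array([[f,0,p['cx']],[0,f,p['cy']],[0,0,1]])
def proj(p,X):
    r,_=cv2.Rodrigues(np.array(p['R'],float))
    return cv2.projectPoints(np.array(X,float).reshape(-1,1,3),r,np.array(p['t'],float),K(p),np.array(p['D'],float))[0][:,0]
def ray(p,uv):
    n=cv2.undistortPoints(np.array(uv,float).reshape(-1,1,2),K(p),np.array(p['D'],float))[:,0]
    R=np.array(p['R']);t=np.array(p['t']);return -R.T@t,(np.c_[n,np.ones(len(n))]@R)
def onz(p,uv,z):
    c,d=ray(p,uv);z=np.broadcast_to(z,len(d));return c+d*((z-c[2])/d[:,2])[:,None]
def crop(im,x0,y0,w,h,s,name):
    c=cv2.resize(im[y0:y0+h,x0:x0+w],None,fx=s,fy=s,interpolation=cv2.INTER_CUBIC)
    cv2.imwrite('pics/'+name+'.png',c[:,:,::-1] if c.ndim==3 else c)
E
python3 - <<'E'
import cv2,numpy as np
a=cv2.imread('pics/scene0.png');b=cv2.imread('pics/top0.png')
def c(im,x,y,w,h,s):return cv2.resize(im[y:y+h,x:x+w],None,fx=s,fy=s,interpolation=cv2.INTER_CUBIC)
cv2.imwrite('pics/a1.png',np.hstack([c(a,175,140,50,80,7),c(a,290,165,100,125,4.48)]))
cv2.imwrite('pics/b1.png',np.hstack([c(b,295,185,45,40,8),c(b,130,155,90,65,4.923)[:320]]))
E
```

```text
(no output)
```

View pics/a1.png

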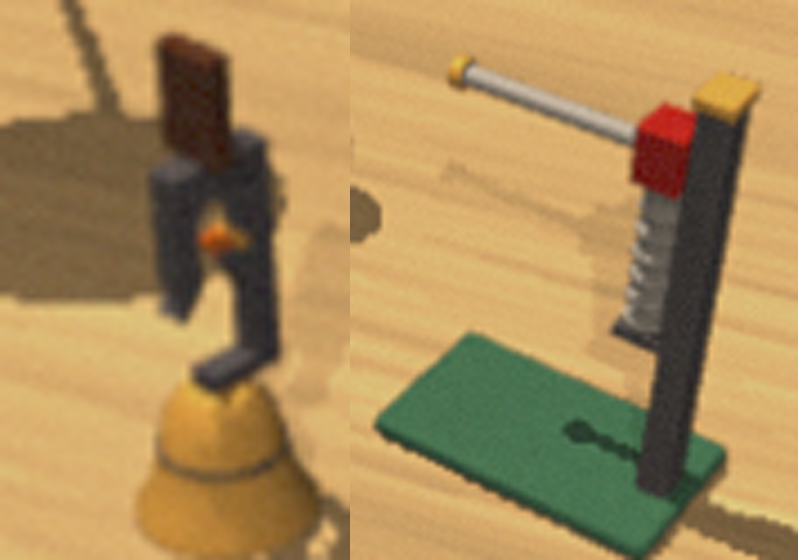

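View pics/b1.png

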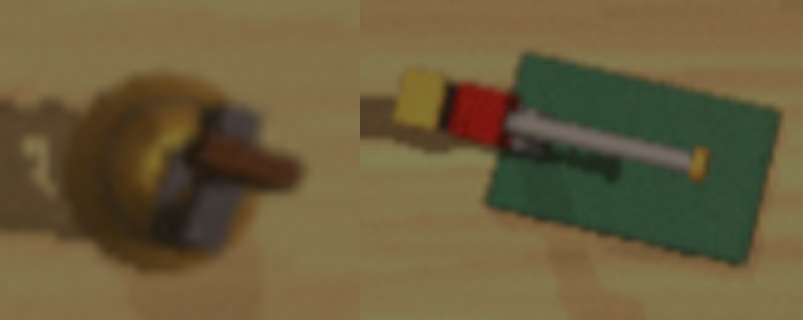

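```bash
python3 - <<'E'
from h import *
T=camera_params('top');S=camera_params('scene')
print('bell rim c top',onz(T,[(315.6,206.5)],0))
# scene rim: crop extents left 135,right 322, bottom ~ 575?
print('bell mid scene',onz(S,[(175+228/7,140+520/7)],0.012))
f=lambda x,y:(130+x/4.923*1.0-360/4.923,155+y/4.923)
print('foot corners',onz(T,[f(525,55),f(780,110),f(745,265),f(487,205)],0.012))
print('knob,pin root',onz(T,[f(700,163),f(512,122)],0.19))
g=lambda x,y:(290+(x-350)/4.48,165+y/4.48)
print('scene foot (4 corners top)',onz(S,[g(375,425),g(470,333),g(725,450),g(645,553)],0.012))
print('scene knob,root',onz(S,[g(460,72),g(636,133)],0.19))
for n,uv,z in [('tumbler',(258,168),.05),('cup',(259,240),.03),('bull',(340,129),.04)]:print(n,onz(T,[uv],z))
E
```

```text
bell rim c top [[ 0.5248094  -0.17029994  0.        ]]
bell mid scene [[ 0.55000026 -0.15302604  0.012     ]]
foot corners [[0.6355264  0.24754181 0.012     ]
 [0.60447123 0.10454712 0.012     ]
 [0.51857246 0.1234338  0.012     ]
 [0.55176016 0.26762374 0.012     ]]
knob,pin root [[0.56415558 0.12279441 0.19      ]
 [0.58345011 0.21136348 0.19      ]]
scene foot (4 corners top) [[0.61492796 0.11022081 0.012     ]
 [0.52707551 0.1284558  0.012     ]
 [0.56003176 0.26987242 0.012     ]
 [0.64401915 0.25288264 0.012     ]]
scene knob,root [[0.56743663 0.12360586 0.19      ]
 [0.58308247 0.20909578 0.19      ]]
tumbler [[ 0.62575432 -0.01214948  0.05      ]]
cup [[ 0.43544883 -0.01460215  0.03      ]]
bull [[ 0.73238453 -0.23303581  0.04      ]]
```

```bash
python3 - <<'E'
from h import *
s=sense();R=np.array(s['ee_rot']);p=camera_params('wrist')
Rc=np.array(p['R']);c=-Rc.T@np.array(p['t'])
print('cam in tool',R.T@(c-s['tcp_pos']),'fwd in tool',R.T@Rc[2], 'right',R.T@Rc[0])
E
python3 -m inch '[{"z":0.8},{"x":0.4,"y":-0.9,"z":0.8,"az":-1},{"x":0.4,"y":-0.9,"az":-1},{"x":0.4,"y":-0.9,"az":-1},{"x":0.4,"y":-0.9,"az":-1},{"x":0.4,"y":-0.9,"az":-1},{"x":0.4,"y":-0.9,"az":-1},{"x":0.4,"y":-0.9,"az":-1},{"x":0.4,"y":-0.9,"az":-1},{"x":0.4,"y":-0.9,"az":-1},{"x":0.4,"y":-0.9,"az":-0.5},{"x":0.4,"y":-0.9}]'
```

```text
cam in tool [ 7.55643513e-02  1.53594543e-04 -1.62108726e-01] fwd in tool [-2.76435552e-01 -5.33440820e-04  9.61032310e-01] right [-9.73888019e-04  9.99999488e-01  2.74936932e-04]$[0]: bad value
```

```bash
python3 -m inch '[{"x":0,"y":0,"z":0.8,"ax":0,"ay":0,"az":0,"jaw":0}]'; python3 -m inch '[{"z":0.8,"jaw":0},{"jaw":0,"x":0.4,"y":-0.9,"z":0.4,"az":-1}]'
```

```text
time_s: 0.28
tcp_pos: [0.1557, 0.6022, 0.2652]
ee_rot: [[0.968, -0.251, -0.002], [-0.251, -0.968, -0.013], [0.001, 0.013, -1.0]]
wrist_force: [0.2, -0.3, -0.4]
gripper_width: 1.001$[0]: bad value
```

```bash
python3 -m inch '[{"x":0.4,"y":-0.9,"z":0.6,"ax":0,"ay":0,"az":-1,"jaw":0},{"x":0.4,"y":-0.9,"z":0.6,"ax":0,"ay":0,"az":-1,"jaw":0},{"x":0.4,"y":-0.9,"z":0,"ax":0,"ay":0,"az":-1,"jaw":0},{"x":0.4,"y":-0.9,"z":0,"ax":0,"ay":0,"az":-1,"jaw":0},{"x":0.4,"y":-0.9,"z":0,"ax":0,"ay":0,"az":-1,"jaw":0},{"x":0.4,"y":-0.9,"z":0,"ax":0,"ay":0,"az":-1,"jaw":0},{"x":0.4,"y":-0.9,"z":0,"ax":0,"ay":0,"az":-1,"jaw":0},{"x":0.4,"y":-0.9,"z":0,"ax":0,"ay":0,"az":-1,"jaw":0},{"x":0.4,"y":-0.9,"z":0,"ax":0,"ay":0,"az":-1,"jaw":0},{"x":0.4,"y":-0.9,"z":0,"ax":0,"ay":0,"az":-0.5,"jaw":0}]'
```

```text
time_s: 1.52
tcp_pos: [0.3935, 0.0581, 0.335]
ee_rot: [[-0.377, -0.926, -0.005], [-0.926, 0.377, 0.006], [-0.004, 0.007, -1.0]]
wrist_force: [1.1, 1.5, 0.4]
gripper_width: 0.999
```

```bash
python3 -m inch '[{"x":0.55,"y":-0.95,"z":0,"ax":0,"ay":0,"az":0,"jaw":0},{"x":0.55,"y":-0.95,"z":0,"ax":0,"ay":0,"az":0,"jaw":0},{"x":0.55,"y":-0.95,"z":0,"ax":0,"ay":0,"az":0,"jaw":0},{"x":0.55,"y":-0.95,"z":0,"ax":0,"ay":0,"az":0,"jaw":0},{"x":0,"y":0,"z":0,"ax":0,"ay":0,"az":0,"jaw":0}]'; python3 - <<'E'
from h import *
s=sense();print(s['tcp_pos'],s['ee_rot'].tolist() if hasattr(s['ee_rot'],'tolist') else s['ee_rot'],s['wrist_force'])
import pickle
p=camera_params('wrist');im=capture('wrist');pickle.dump((s,p,im),open('w1.pkl','wb'))
crop(im,0,0,512,384,1.5,'w1')
E
```

```text
time_s: 2.15
tcp_pos: [0.5176, -0.1629, 0.333]
ee_rot: [[-0.383, -0.924, -0.006], [-0.924, 0.383, 0.008], [-0.005, 0.009, -1.0]]
wrist_force: [-0.0, -0.1, -0.9]
gripper_width: 0.999
[ 0.51763284 -0.16294353  0.33301034] [[-0.38328263045347394, -0.9236093241469844, -0.006343622105434157], [-0.9236188589063633, 0.38323313429022837, 0.007782560927819218], [-0.004756959656457529, 0.008842009434433255, -0.9999495938316032]] [-0.02272858 -0.08123657 -0.89672964]
```

View pics/w1.png

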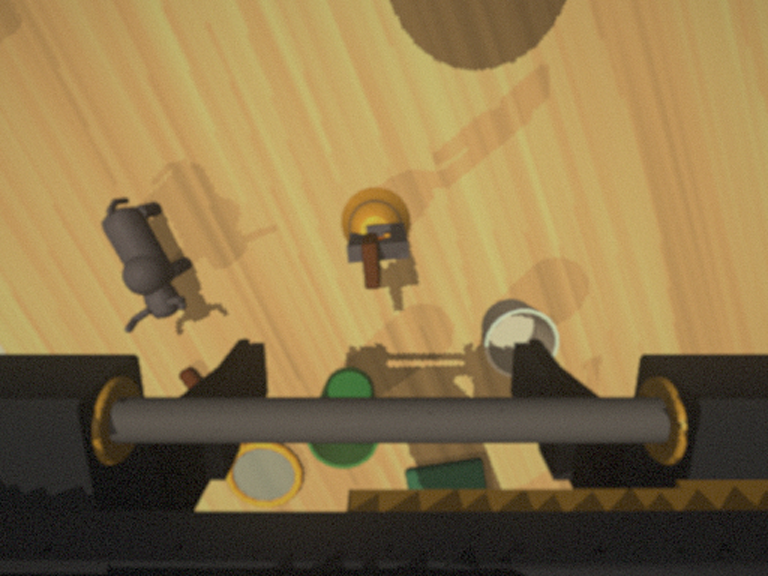

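```bash
python3 - <<'E'
from h import *
import pickle
s,p,im=pickle.load(open('w1.pkl','rb'));crop(im,215,115,70,85,7,'w1c')
E
```

```text
(no output)
```

View pics/w1c.png

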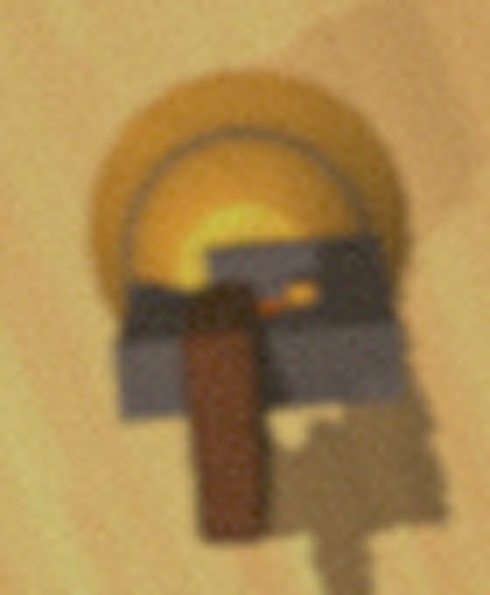

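```bash
python3 - <<'E'
from h import *
import pickle
s,p,im=pickle.load(open('w1.pkl','rb'))
q=np.array([(186,326),(255,320),(270,537),(203,543)])/7+[215-.4,115-.4]
P=onz(p,q,0.1895);print(P.round(4),P.mean(0))
print([np.linalg.norm(P[i]-P[(i+1)%4]).round(4) for i in range(4)])
d=(P[2]+P[3]-P[0]-P[1])/2;print('y dir',np.degrees(np.arctan2(d[1],d[0])))
# shoulder top front edge z=0.147
q=np.array([(120,345),(405,318),(410,400),(122,416)])/7+[214.6,114.6]
P=onz(p,q,0.147);print(P.round(4),P.mean(0));d=P[1]-P[0];e=P[2]-P[3];print(np.degrees(np.arctan2(d[1],d[0])),np.degrees(np.arctan2(e[1],e[0])))
# rim
q=np.array([(88,215),(408,215),(250,68)])/7+[214.6,114.6];print(onz(p,q,0.00))
E
```

```text
[[ 0.5249 -0.1852  0.1895]
 [ 0.5162 -0.1824  0.1895]
 [ 0.526  -0.154   0.1895]
 [ 0.5347 -0.1567  0.1895]] [ 0.52544794 -0.16955918  0.1895    ]
[np.float64(0.0092), np.float64(0.0301), np.float64(0.0092), np.float64(0.0301)]
y dir 70.94690492636673
[[ 0.5402 -0.1795  0.147 ]
 [ 0.4988 -0.1667  0.147 ]
 [ 0.5028 -0.1546  0.147 ]
 [ 0.5444 -0.1693  0.147 ]] [ 0.52155819 -0.16754417  0.147     ]
162.79074704115166 160.53936309531662
[[ 0.55649054 -0.18476852  0.        ]
 [ 0.49371929 -0.15854499  0.        ]
 [ 0.51271595 -0.19979727  0.        ]]
```

```bash
python3 -m inch '[{"x":0.13,"y":-0.11,"z":-0.6,"ax":-0.045,"ay":-0.036,"az":0.35,"jaw":0},{"x":0,"y":0,"z":-0.6,"ax":0,"ay":0,"az":0,"jaw":0},{"x":0,"y":0,"z":-0.5,"ax":0,"ay":0,"az":0,"jaw":0},{"x":0,"y":0,"z":0,"ax":0,"ay":0,"az":0,"jaw":0}]'; python3 - <<'E'
from h import *
s=sense();print(s['tcp_pos'],np.round(s['ee_rot'],4).tolist())
import pickle
p=camera_params('wrist');im=capture('wrist');pickle.dump((s,p,im),open('w2.pkl','wb'))
crop(im,0,0,512,384,1.5,'w2')
E
```

```text
time_s: 2.7
tcp_pos: [0.5231, -0.1643, 0.231]
ee_rot: [[-0.318, -0.948, 0.004], [-0.948, 0.318, 0.001], [-0.002, -0.003, -1.0]]
wrist_force: [-0.6, -0.1, 0.2]
gripper_width: 0.997
[ 0.52307107 -0.16434734  0.23099024] [[-0.3179, -0.9481, 0.0037], [-0.9481, 0.3179, 0.0006], [-0.0018, -0.0033, -1.0]]
```

View pics/w2.png

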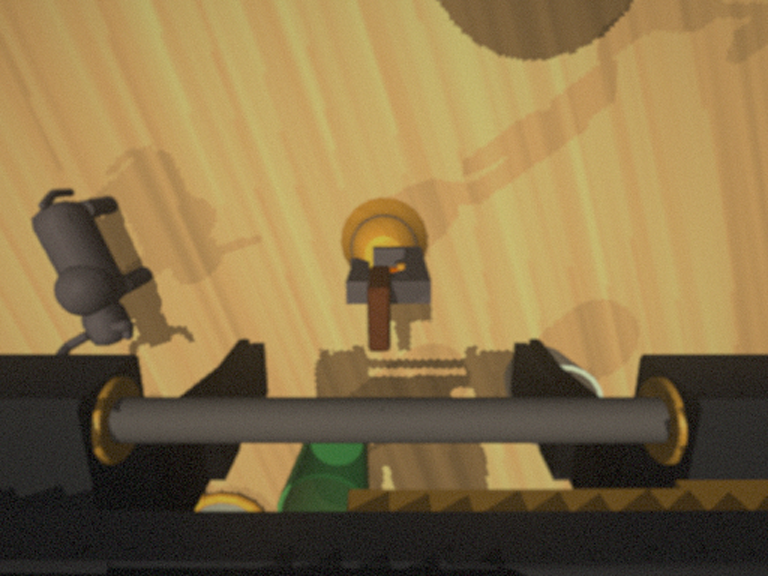

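```bash
python3 - <<'E'
from h import *
import pickle
s,p,im=pickle.load(open('w2.pkl','rb'));crop(im,220,125,80,115,5,'w2c')
E
```

```text
(no output)
```

View pics/w2c.png

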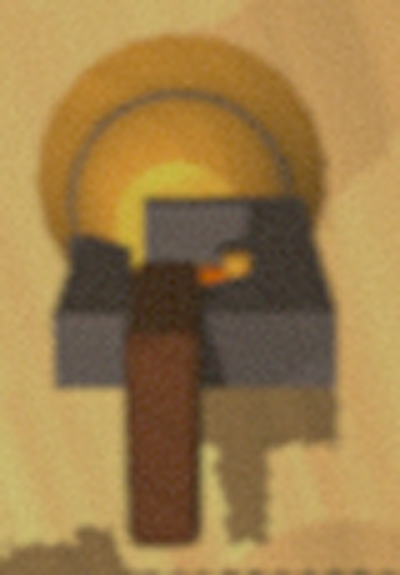

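```bash
python3 - <<'E'
from h import *
import pickle
s,p,im=pickle.load(open('w2.pkl','rb'))
q=np.array([(127,332),(201,330),(199,542),(131,543)])/5+[219.6,124.6]
P=onz(p,q,0.1895);print(P.round(4),P.mean(0));d=(P[2]+P[3]-P[0]-P[1])/2;print(np.degrees(np.arctan2(d[1],d[0])))
R=np.array(s['ee_rot']);print('in tool',R.T@(P.mean(0)-s['tcp_pos']))
q=np.array([(57,312),(335,314),(334,386),(57,386)])/5+[219.6,124.6]
P=onz(p,q,0.147);print(P.round(4),P.mean(0));d=P[1]-P[0];e=P[2]-P[3];print(np.degrees(np.arctan2(d[1],d[0])),np.degrees(np.arctan2(e[1],e[0])))
E
```

```text
[[ 0.5258 -0.1845  0.1895]
 [ 0.5168 -0.1817  0.1895]
 [ 0.5263 -0.1542  0.1895]
 [ 0.5349 -0.157   0.1895]] [ 0.52596695 -0.16936242  0.1895    ]
71.34778030784129
in tool [ 0.00390706 -0.00420342  0.04149751]
[[ 0.5407 -0.1801  0.147 ]
 [ 0.5004 -0.1662  0.147 ]
 [ 0.504  -0.1552  0.147 ]
 [ 0.5447 -0.1689  0.147 ]] [ 0.52243954 -0.1676227   0.147     ]
161.02018528371923 161.45403006054428
```

```bash
python3 -m inch '[{"x":0.05,"y":-0.085,"z":0,"ax":0,"ay":0,"az":0,"jaw":0},{"x":0,"y":0,"z":-0.6,"ax":0,"ay":0,"az":0,"jaw":0},{"x":0,"y":0,"z":-0.4,"ax":0,"ay":0,"az":0,"jaw":0},{"x":0,"y":0,"z":0,"ax":0,"ay":0,"az":0,"jaw":0}]'
```

```text
time_s: 3.25
tcp_pos: [0.5323, -0.1699, 0.18]
ee_rot: [[-0.314, -0.949, 0.023], [-0.949, 0.314, -0.003], [-0.005, -0.023, -1.0]]
wrist_force: [-0.3, 0.1, 0.3]
gripper_width: 1.0
```

```bash
python3 -m inch '[{"x":-0.1,"y":0,"z":-0.1,"ax":0.02,"ay":0.13,"az":0,"jaw":0},{"x":0,"y":0,"z":0,"ax":0,"ay":0,"az":0,"jaw":0}]';python3 -m inch '[{"x":0,"y":0,"z":0,"ax":0,"ay":0,"az":0,"jaw":0}]'
```

```text
time_s: 3.5
tcp_pos: [0.5278, -0.1702, 0.1769]
ee_rot: [[-0.314, -0.949, 0.005], [-0.949, 0.314, 0.0], [-0.002, -0.004, -1.0]]
wrist_force: [0.3, 0.5, -0.5]
gripper_width: 1.004
time_s: 3.62
tcp_pos: [0.5284, -0.1703, 0.1779]
ee_rot: [[-0.314, -0.949, 0.007], [-0.949, 0.314, -0.0], [-0.002, -0.006, -1.0]]
wrist_force: [-0.3, -0.1, -0.6]
gripper_width: 1.003
```

```bash
python3 -m inch '[{"x":-0.06,"y":0,"z":-0.3,"ax":0,"ay":0.04,"az":0,"jaw":0},{"x":-0.02,"y":0,"z":-0.2,"ax":0,"ay":0.03,"az":0,"jaw":0},{"x":0,"y":0,"z":0,"ax":0,"ay":0.02,"az":0,"jaw":0}]'
```

```text
time_s: 4.0
tcp_pos: [0.5228, -0.1703, 0.1458]
ee_rot: [[-0.314, -0.949, -0.01], [-0.949, 0.314, 0.0], [0.003, 0.01, -1.0]]
wrist_force: [0.0, -0.6, 0.7]
gripper_width: 0.998
```

```bash
python3 -m inch '[{"x":0.05,"y":0,"z":0.12,"ax":0,"ay":-0.06,"az":0,"jaw":0},{"x":0,"y":0,"z":0,"ax":0,"ay":0,"az":0,"jaw":0}]'
```

```text
time_s: 4.25
tcp_pos: [0.5266, -0.1704, 0.1536]
ee_rot: [[-0.314, -0.95, 0.001], [-0.95, 0.314, -0.0], [0.0, -0.001, -1.0]]
wrist_force: [-0.0, 0.4, -0.4]
gripper_width: 1.001
```

```bash
python3 -m inch '[{"x":0,"y":0,"z":0,"ax":0,"ay":0,"az":0,"jaw":255},{"x":0,"y":0,"z":0,"ax":0,"ay":0,"az":0,"jaw":255},{"x":0,"y":0,"z":0,"ax":0,"ay":0,"az":0,"jaw":255},{"x":0,"y":0,"z":0,"ax":0,"ay":0,"az":0,"jaw":255},{"x":0,"y":0,"z":0,"ax":0,"ay":0,"az":0,"jaw":255},{"x":0,"y":0,"z":0,"ax":0,"ay":0,"az":0,"jaw":255},{"x":0,"y":0,"z":0,"ax":0,"ay":0,"az":0,"jaw":255},{"x":0,"y":0,"z":0,"ax":0,"ay":0,"az":0,"jaw":255}]'
```

```text
time_s: 5.25
tcp_pos: [0.5268, -0.1704, 0.1543]
ee_rot: [[-0.314, -0.95, 0.002], [-0.95, 0.314, -0.0], [-0.0, -0.002, -1.0]]
wrist_force: [-0.6, -0.8, 0.7]
gripper_width: 0.171
```

```bash
python3 -m inch '[{"x":0,"y":0,"z":0,"ax":0,"ay":0,"az":0,"jaw":255},{"x":0,"y":0,"z":0,"ax":0,"ay":0,"az":0,"jaw":255},{"x":0,"y":0,"z":0,"ax":0,"ay":0,"az":0,"jaw":255}]'
```

```text
time_s: 5.62
tcp_pos: [0.5268, -0.1703, 0.1542]
ee_rot: [[-0.314, -0.95, 0.002], [-0.95, 0.314, -0.0], [-0.001, -0.002, -1.0]]
wrist_force: [0.2, 0.3, -0.5]
gripper_width: 0.109
```

```bash
python3 -m inch '[{"x":0,"y":0,"z":0.25,"ax":0,"ay":0,"az":0,"jaw":255},{"x":0,"y":0,"z":0.5,"ax":0,"ay":0,"az":0,"jaw":255},{"x":0,"y":0,"z":0.5,"ax":0,"ay":0,"az":0,"jaw":255},{"x":0,"y":0,"z":0.5,"ax":0,"ay":0,"az":0,"jaw":255},{"x":0,"y":0,"z":0.3,"ax":0,"ay":0,"az":0,"jaw":255},{"x":0,"y":0,"z":0,"ax":0,"ay":0,"az":0,"jaw":255}]'; python3 - <<'E'
from h import *
s=sense();print(s['tcp_pos'],s['moment'])
crop(capture('scene'),150,60,250,220,3,'s2');crop(capture('wrist'),150,100,220,200,3,'w3')
E
```

```text
time_s: 6.38
tcp_pos: [0.5238, -0.1698, 0.2816]
ee_rot: [[-0.315, -0.949, -0.003], [-0.949, 0.315, 0.002], [-0.001, 0.003, -1.0]]
wrist_force: [0.2, -0.3, -2.6]
gripper_width: 0.111
[ 0.52380441 -0.16978284  0.28157854] [ 0.10777079 -0.09807221 -0.01417091]
```

View pics/s2.png

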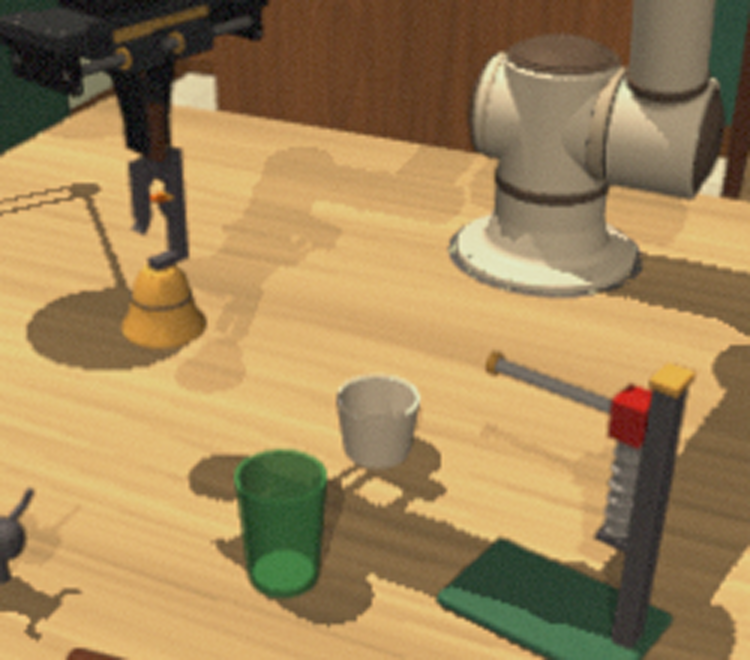

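View pics/w3.png

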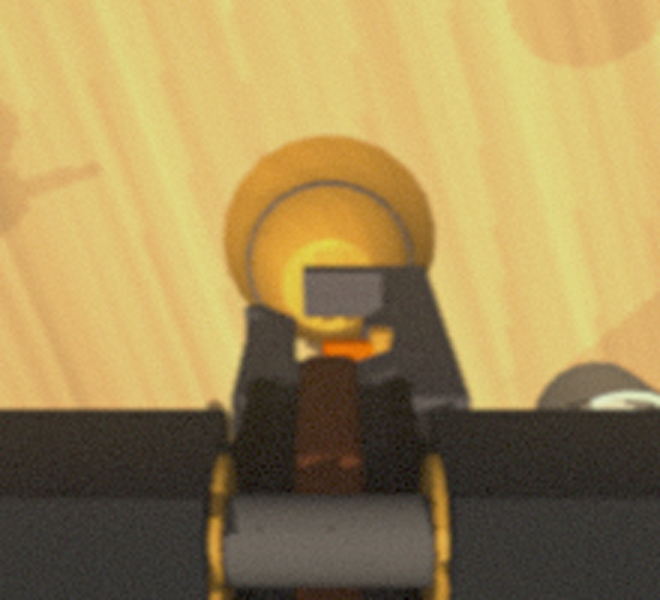

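```bash
python3 -m inch '[{"x":-0.08,"y":0.4,"z":0,"ax":0,"ay":0,"az":0.05,"jaw":255},{"x":-0.08,"y":0.7,"z":0,"ax":0,"ay":0,"az":0.1,"jaw":255},{"x":-0.08,"y":0.7,"z":0,"ax":0,"ay":0,"az":0.1,"jaw":255},{"x":-0.08,"y":0.7,"z":0,"ax":0,"ay":0,"az":0.1,"jaw":255},{"x":-0.08,"y":0.7,"z":0,"ax":0,"ay":0,"az":0.1,"jaw":255},{"x":-0.08,"y":0.7,"z":0,"ax":0,"ay":0,"az":0.1,"jaw":255},{"x":-0.08,"y":0.7,"z":0,"ax":0,"ay":0,"az":0.05,"jaw":255},{"x":-0.08,"y":0.7,"z":0,"ax":0,"ay":0,"az":0,"jaw":255},{"x":0,"y":0.4,"z":0,"ax":0,"ay":0,"az":0,"jaw":255},{"x":0,"y":0,"z":0,"ax":0,"ay":0,"az":0,"jaw":255}]'; python3 - <<'E'
from h import *
import pickle
s=sense();p=camera_params('wrist');im=capture('wrist');pickle.dump((s,p,im),open('w4.pkl','wb'))
print(s['tcp_pos'],np.round(s['ee_rot'],4).tolist())
crop(im,0,0,512,384,1.5,'w4')
E
```

```text
time_s: 7.72
tcp_pos: [0.4745, 0.1812, 0.2644]
ee_rot: [[-0.214, -0.976, -0.034], [-0.977, 0.214, -0.006], [0.013, 0.032, -0.999]]
wrist_force: [0.3, -1.0, -3.7]
gripper_width: 0.11
[0.47451212 0.18118713 0.26435226] [[-0.2139, -0.9762, -0.0344], [-0.9768, 0.2142, -0.0055], [0.0128, 0.0325, -0.9994]]
```

View pics/w4.png

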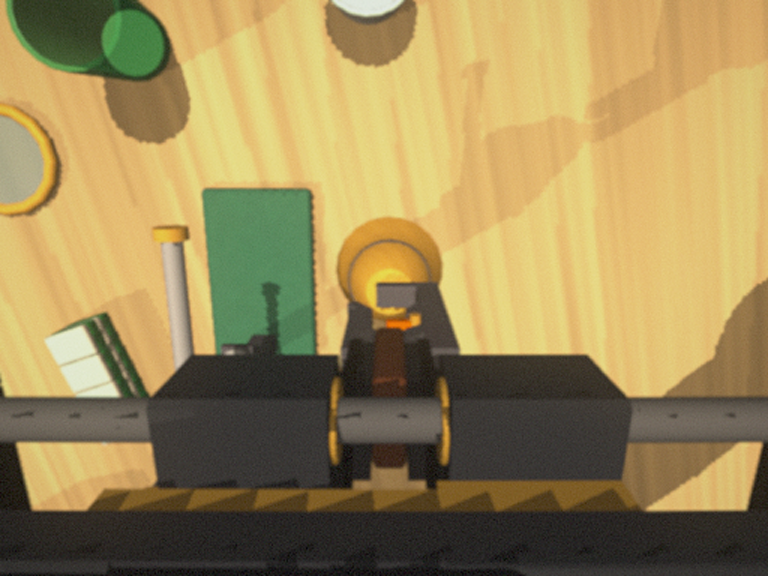

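```bash
python3 - <<'E'
from h import *
import pickle
s,p,im=pickle.load(open('w4.pkl','rb'))
a=cv2.resize(im[140:250,90:140],None,fx=5,fy=5,interpolation=cv2.INTER_CUBIC);b=cv2.resize(im[120:230,130:215],None,fx=5,fy=5,interpolation=cv2.INTER_CUBIC)
cv2.imwrite('pics/w4c.png',np.hstack([a,b])[:,:,::-1])
E
```

```text
(no output)
```

View pics/w4c.png

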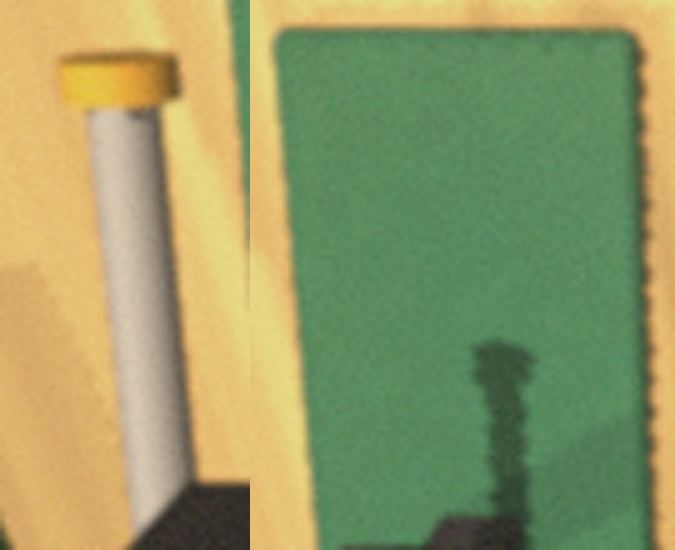

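```bash
python3 - <<'E'
from h import *
import pickle
s,p,im=pickle.load(open('w4.pkl','rb'))
q=np.array([(123,115),(160,450),(122,108)])/5+[89.6,139.6]
P=onz(p,q,0.19);d=P[1]-P[0];a=np.arctan2(d[1],d[0]);y=np.array([np.cos(a),np.sin(a)])
print(P.round(4),np.degrees(a),'pin_mid',P[2,:2]+0.036*y)
q=np.array([(26,32),(385,32),(64,480),(397,480)])/5+[129.6,119.6]
F=onz(p,q,0.012);print(F.round(4));d=F[1]-F[0];print(np.degrees(np.arctan2(-d[0],d[1])), np.linalg.norm(d))
for i,j in((0,2),(1,3)):
  d=F[j]-F[i];print(np.degrees(np.arctan2(d[1],d[0])))
yy=np.array([np.cos(np.radians(77.5)),np.sin(np.radians(77.5))]);print('pin from foot',(F[0]+F[1])[:2]/2+.048*yy)
# width check
q=np.array([(88,115),(158,115),(128,450),(192,450)])/5+[89.6,139.6];P=onz(p,q,.19);print(np.linalg.norm(P[1]-P[0]),np.linalg.norm(P[3]-P[2]))
# bell rim check
q=np.array([(337,268),(441,268),(390,217)])/1.5-.2
zr=s['tcp_pos'][2]+.014-.168;P=onz(p,q,zr);print('rim',P.round(4),(P[0]+P[1])/2, s['tcp_pos'])
E
```

```text
[[0.5662 0.1284 0.19  ]
 [0.5775 0.1783 0.19  ]
 [0.566  0.1274 0.19  ]] 77.24773928559611 pin_mid [0.57399325 0.16252333]
[[0.6042 0.1062 0.012 ]
 [0.5193 0.1253 0.012 ]
 [0.6303 0.2183 0.012 ]
 [0.5458 0.238  0.012 ]]
77.36571392063681 0.08697893777419219
76.90599651172217
76.75836698217212
pin from foot [0.57215165 0.16261337]
0.00989338239396276 0.009556413909454125
rim [[0.5021 0.1736 0.1104]
 [0.436  0.1887 0.1104]
 [0.4614 0.1489 0.1104]] [0.46906271 0.18117737 0.11035226] [0.47451212 0.18118713 0.26435226]
```

```bash
python3 -m inch '[{"x":0,"y":0,"z":0.08,"ax":0.03,"ay":-0.2,"az":-0.03,"jaw":255},{"x":0,"y":0,"z":0,"ax":0,"ay":0,"az":0,"jaw":255}]'; python3 -m inch '[{"x":0.3,"y":-0.06,"z":0,"ax":0,"ay":0,"az":0,"jaw":255},{"x":0,"y":0,"z":0,"ax":0,"ay":0,"az":0,"jaw":255}]'
```

```text
time_s: 8.02
tcp_pos: [0.4739, 0.1786, 0.2685]
ee_rot: [[-0.222, -0.975, 0.0], [-0.975, 0.222, -0.002], [0.002, -0.001, -1.0]]
wrist_force: [-0.4, 0.4, -2.4]
gripper_width: 0.107
time_s: 8.28
tcp_pos: [0.493, 0.1737, 0.269]
ee_rot: [[-0.223, -0.975, 0.001], [-0.975, 0.223, -0.001], [0.001, -0.002, -1.0]]
wrist_force: [-0.9, -0.1, -3.0]
gripper_width: 0.111
```

```bash
python3 -m inch '[{"x":0.35,"y":-0.05,"z":0,"ax":0,"ay":0,"az":0,"jaw":255},{"x":0.3,"y":-0.05,"z":0,"ax":0,"ay":0,"az":0,"jaw":255},{"x":0,"y":0,"z":0,"ax":0,"ay":0,"az":0,"jaw":255}]'; python3 - <<'E'
from h import *
import pickle
s=sense();p=camera_params('wrist');im=capture('wrist');pickle.dump((s,p,im),open('w5.pkl','wb'))
crop(im,90,100,250,180,3,'w5')
crop(capture('scene'),280,110,120,130,5,'s5')
E
```

```text
time_s: 8.65
tcp_pos: [0.5337, 0.1662, 0.2686]
ee_rot: [[-0.226, -0.974, 0.0], [-0.974, 0.226, -0.002], [0.002, -0.0, -1.0]]
wrist_force: [-0.9, 0.4, -4.0]
gripper_width: 0.115
```

View pics/w5.png

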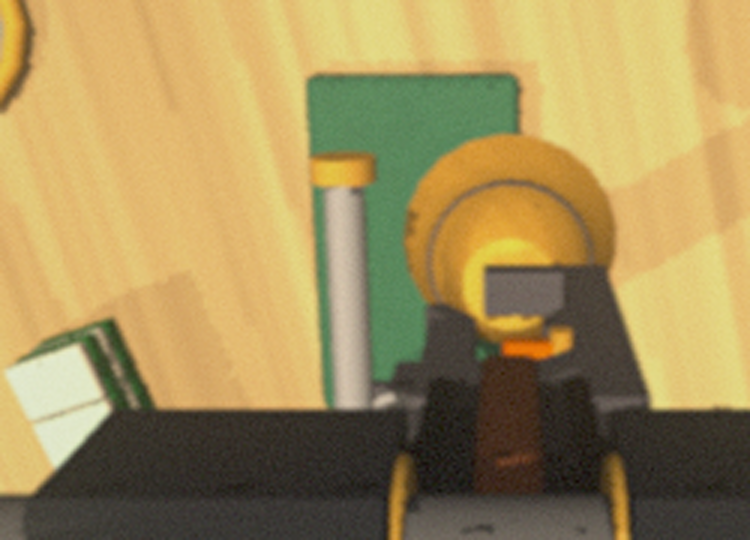

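View pics/s5.png

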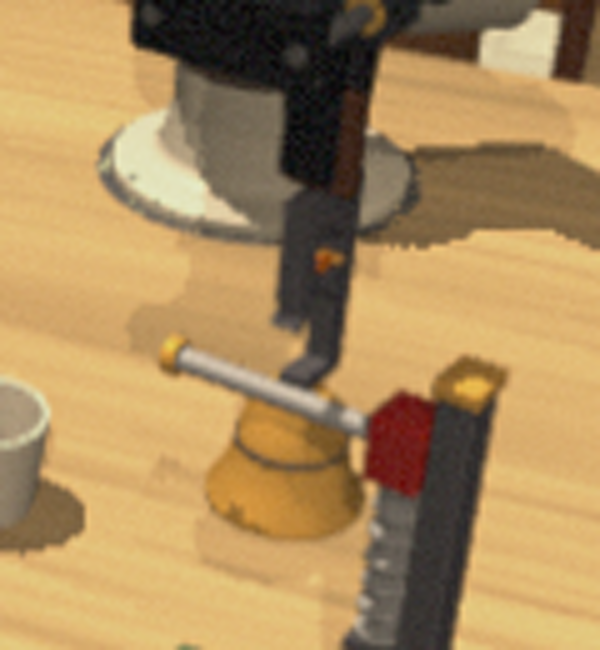

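```bash
python3 - <<'E'
from h import *
S=camera_params('scene');s=sense();R=np.array(s['ee_rot'])
B=np.c_[-R[:,1],-R[:,0],-R[:,2]]
g=np.array(s['tcp_pos'])-R[:,2]*.014
pr=lambda pts,o=0:((proj(S,[g+B@np.array(x) for x in pts])-[280,110])*5).round(0).tolist()
print('nose tip x14..21 y+-6',pr([(a,b,-.079) for a in(.014,.021) for b in(-.006,.006)]))
print('plate top',pr([(a,b,.0215) for a in(.005,) for b in(-.015,.015)]),'rim c',pr([(0,0,-.168)]))
print('shoulder',pr([(a,b,-.021) for a in(.021,-.021) for b in(-.006,.006)]))
print('foot bar top',pr([(a,b,-.105) for a in(-.014,0.006) for b in(-.006,.006)]))
y=np.array([np.cos(np.radians(77.2)),np.sin(np.radians(77.2))])
m=np.array([.5735,.1625]);print('pin',((proj(S,[[*(m+t*y),.19] for t in(-.036,.0,.053)])-[280,110])*5).round(0).tolist())
E
```

```text
nose tip x14..21 y+-6 [[273.0, 319.0], [299.0, 328.0], [264.0, 325.0], [290.0, 335.0]]
plate top [[288.0, 75.0], [358.0, 96.0]] rim c [[281.0, 490.0]]
shoulder [[278.0, 196.0], [305.0, 205.0], [330.0, 159.0], [357.0, 167.0]]
foot bar top [[300.0, 346.0], [325.0, 355.0], [276.0, 366.0], [302.0, 375.0]]
pin [[183.0, 355.0], [261.0, 384.0], [381.0, 429.0]]
```

```bash
python3 -m inch '[{"x":0.3,"y":-0.03,"z":0,"ax":0,"ay":0,"az":0,"jaw":255},{"x":0.1,"y":-0.02,"z":0,"ax":0,"ay":0,"az":0,"jaw":255}]';python3 -m inch '[{"x":0.2,"y":-0.01,"z":0,"ax":0,"ay":0,"az":0,"jaw":255},{"x":0,"y":0,"z":0,"ax":0,"ay":0,"az":0,"jaw":255}]'; python3 - <<'E'
from h import *
s=sense();print(s['tcp_pos'],s['wrist_force'],s['moment'])
crop(capture('wrist'),90,100,250,180,3,'w6')
crop(capture('scene'),280,110,120,130,5,'s6')
E
```

```text
time_s: 9.0
tcp_pos: [0.5554, 0.1633, 0.2691]
ee_rot: [[-0.224, -0.975, -0.001], [-0.975, 0.224, -0.001], [0.001, 0.001, -1.0]]
wrist_force: [0.6, -0.1, -2.8]
gripper_width: 0.109
time_s: 9.25
tcp_pos: [0.5674, 0.1627, 0.2691]
ee_rot: [[-0.224, -0.975, -0.002], [-0.975, 0.224, -0.001], [0.002, 0.002, -1.0]]
wrist_force: [-0.3, -0.0, -2.8]
gripper_width: 0.113
[0.56741173 0.16270125 0.26913303] [-0.31068229 -0.02477059 -2.84140889] [0.17230577 0.13295066 0.03218965]
```

View pics/w6.png

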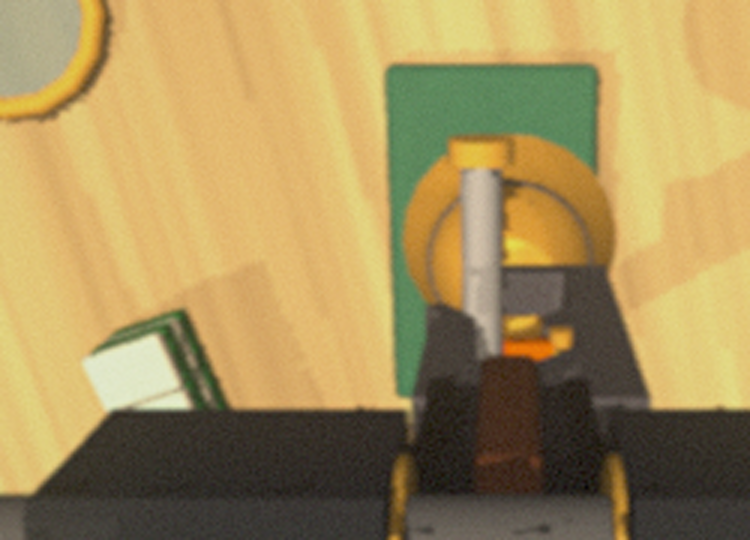

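View pics/s6.png

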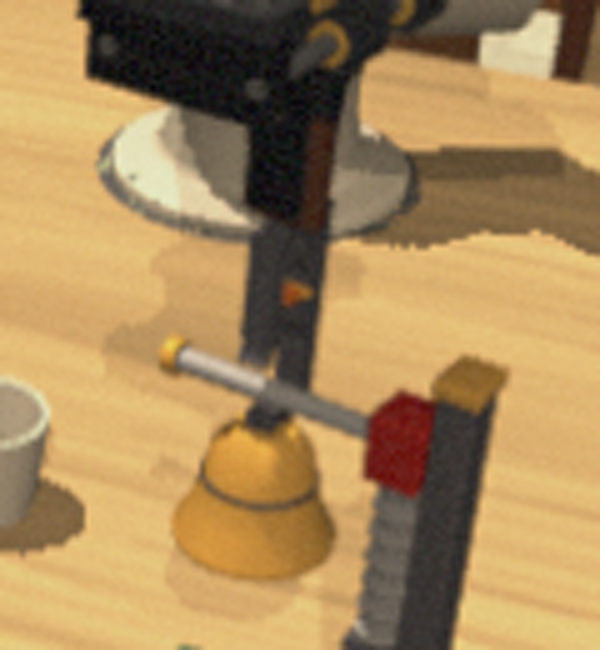

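```bash
python3 -m inch '[{"x":0.1,"y":-0.01,"z":0,"ax":0,"ay":-0.02,"az":0,"jaw":255},{"x":0,"y":0,"z":0,"ax":0,"ay":0,"az":0,"jaw":255}]'; python3 - <<'E'
from h import *
s=sense();p=camera_params('wrist');im=capture('wrist')
print(s['tcp_pos'],s['wrist_force'],s['moment'])
crop(im,200,130,100,110,6,'w7')
E
```

```text
time_s: 9.6
tcp_pos: [0.5727, 0.1621, 0.2695]
ee_rot: [[-0.223, -0.975, 0.002], [-0.975, 0.223, -0.001], [0.001, -0.002, -1.0]]
wrist_force: [0.4, -0.4, -3.2]
gripper_width: 0.115
[0.57268438 0.16208901 0.26947789] [ 0.37607272 -0.39864522 -3.20243416] [0.1062979  0.02811193 0.02403157]
```

View pics/w7.png

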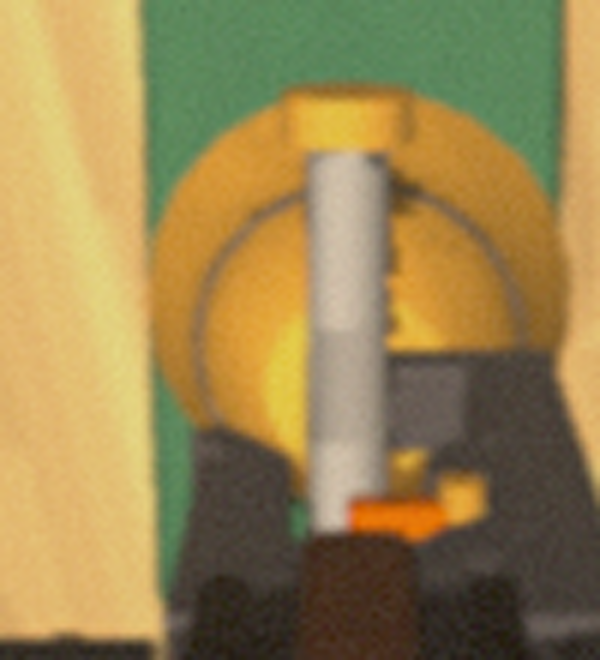

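```bash
python3 -m inch '[{"x":0.02,"y":0,"z":-0.2,"ax":0,"ay":-0.01,"az":0,"jaw":255},{"x":0,"y":0,"z":-0.15,"ax":0,"ay":0,"az":0,"jaw":255},{"x":0,"y":0,"z":0,"ax":0,"ay":0,"az":0,"jaw":255}]'
```

```text
time_s: 10.02
tcp_pos: [0.573, 0.1619, 0.2463]
ee_rot: [[-0.224, -0.975, 0.001], [-0.975, 0.223, -0.001], [0.001, -0.002, -1.0]]
wrist_force: [0.7, -0.0, -3.5]
gripper_width: 0.111
```

```bash
python3 -m inch '[{"x":0,"y":0,"z":-0.07,"ax":0,"ay":0,"az":0,"jaw":255},{"x":0,"y":0,"z":-0.03,"ax":0,"ay":0,"az":0,"jaw":255}]'; python3 -m inch '[{"x":0,"y":0,"z":-0.05,"ax":0,"ay":0,"az":0,"jaw":255},{"x":0,"y":0,"z":-0.02,"ax":0,"ay":0,"az":0,"jaw":255}]'
```

```text
time_s: 10.28
tcp_pos: [0.5732, 0.162, 0.24]
ee_rot: [[-0.223, -0.975, 0.002], [-0.975, 0.223, -0.001], [0.001, -0.002, -1.0]]
wrist_force: [-0.3, 0.2, -1.8]
gripper_width: 0.113
time_s: 10.52
tcp_pos: [0.5736, 0.162, 0.2369]
ee_rot: [[-0.223, -0.975, 0.004], [-0.975, 0.223, -0.001], [0.0, -0.004, -1.0]]
wrist_force: [-1.8, 0.3, 0.8]
gripper_width: 0.113
```

```bash
python3 -m inch '[{"x":0,"y":0,"z":-0.05,"ax":0,"ay":0,"az":0,"jaw":255},{"x":0,"y":0,"z":-0.03,"ax":0,"ay":0,"az":0,"jaw":255}]'; python3 -m inch '[{"x":0,"y":0,"z":-0.05,"ax":0,"ay":0,"az":0,"jaw":255},{"x":0,"y":0,"z":-0.03,"ax":0,"ay":0,"az":0,"jaw":255}]'
```

```text
time_s: 10.78
tcp_pos: [0.5736, 0.162, 0.2335]
ee_rot: [[-0.223, -0.975, 0.005], [-0.975, 0.223, -0.001], [-0.0, -0.005, -1.0]]
wrist_force: [-2.8, -0.2, 2.4]
gripper_width: 0.11
time_s: 11.02
tcp_pos: [0.5736, 0.162, 0.2299]
ee_rot: [[-0.222, -0.975, 0.006], [-0.975, 0.222, -0.001], [-0.001, -0.006, -1.0]]
wrist_force: [-2.6, 0.2, 3.9]
gripper_width: 0.115
```

```bash
python3 -m inch '[{"x":0,"y":0,"z":-0.05,"ax":0,"ay":0,"az":0,"jaw":255},{"x":0,"y":0,"z":-0.03,"ax":0,"ay":0,"az":0,"jaw":255}]'; python3 -m inch '[{"x":0,"y":0,"z":-0.05,"ax":0,"ay":0,"az":0,"jaw":255},{"x":0,"y":0,"z":-0.03,"ax":0,"ay":0,"az":0,"jaw":255}]';python3 - <<'E'
from h import *
crop(capture('wrist'),200,130,100,110,4,'w8')
crop(capture('scene'),280,110,120,130,5,'s8')
a=cv2.imread('pics/w8.png');b=cv2.imread('pics/s8.png');b=cv2.resize(b,(400,433))
cv2.imwrite('pics/c8.png',np.hstack([a[:433],b]))if a.shape[0]<=433 else cv2.imwrite('pics/c8.png',np.hstack([a[:433],b]))
E
```

```text
time_s: 11.28
tcp_pos: [0.5736, 0.162, 0.2256]
ee_rot: [[-0.222, -0.975, 0.007], [-0.975, 0.222, -0.001], [-0.001, -0.007, -1.0]]
wrist_force: [-2.5, -0.9, 5.9]
gripper_width: 0.113
time_s: 11.52
tcp_pos: [0.5741, 0.1619, 0.2216]
ee_rot: [[-0.222, -0.975, 0.008], [-0.975, 0.222, -0.001], [-0.001, -0.008, -1.0]]
wrist_force: [-3.5, -0.9, 6.6]
gripper_width: 0.112
```

View pics/c8.png

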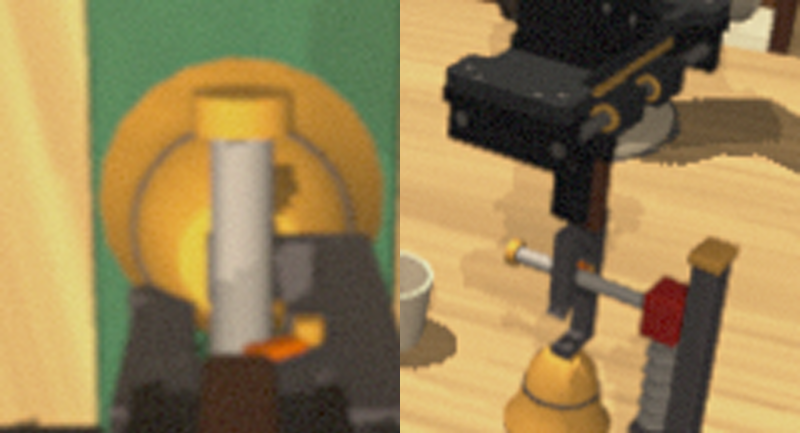

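```bash
python3 -m inch '[{"x":0,"y":0,"z":-0.05,"ax":0,"ay":-0.04,"az":0,"jaw":255},{"x":0,"y":0,"z":-0.03,"ax":0,"ay":0,"az":0,"jaw":255}]'; python3 -m inch '[{"x":0,"y":0,"z":-0.05,"ax":0,"ay":0,"az":0,"jaw":255},{"x":0,"y":0,"z":-0.03,"ax":0,"ay":0,"az":0,"jaw":255}]'
```

```text
time_s: 11.88
tcp_pos: [0.5744, 0.1618, 0.2183]
ee_rot: [[-0.221, -0.975, 0.017], [-0.975, 0.221, -0.001], [-0.003, -0.017, -1.0]]
wrist_force: [-4.6, 0.4, 7.7]
gripper_width: 0.112
time_s: 12.12
tcp_pos: [0.5748, 0.1616, 0.2158]
ee_rot: [[-0.22, -0.975, 0.019], [-0.975, 0.22, -0.001], [-0.003, -0.019, -1.0]]
wrist_force: [-5.7, -0.0, 8.7]
gripper_width: 0.114
```

```bash
python3 -m inch '[{"x":-0.02,"y":0,"z":-0.02,"ax":0,"ay":0.11,"az":0,"jaw":255},{"x":0,"y":0,"z":-0.02,"ax":0,"ay":0.03,"az":0,"jaw":255}]'; python3 -m inch '[{"x":0,"y":0,"z":-0.04,"ax":0,"ay":0,"az":0,"jaw":255},{"x":0,"y":0,"z":-0.02,"ax":0,"ay":0,"az":0,"jaw":255}]'
```

```text
time_s: 12.38
tcp_pos: [0.5742, 0.1621, 0.2139]
ee_rot: [[-0.22, -0.975, -0.003], [-0.975, 0.22, -0.0], [0.001, 0.003, -1.0]]
wrist_force: [0.2, 0.4, 0.3]
gripper_width: 0.112
time_s: 12.62
tcp_pos: [0.5744, 0.162, 0.2096]
ee_rot: [[-0.22, -0.975, -0.003], [-0.975, 0.22, -0.0], [0.001, 0.003, -1.0]]
wrist_force: [-2.5, -0.4, 4.0]
gripper_width: 0.116
```

```bash
python3 - <<'E'
from h import *
a=capture('wrist')[150:250,200:300];b=capture('scene')[110:230,300:400]
a=cv2.resize(a,None,fx=4,fy=4,interpolation=2);b=cv2.resize(b,(400,480),interpolation=2)
cv2.imwrite('pics/c9.png',np.hstack([np.vstack([a,np.zeros((80,400,3),'uint8')]),b])[:,:,::-1])
E
```

```text
(no output)
```

View pics/c9.png

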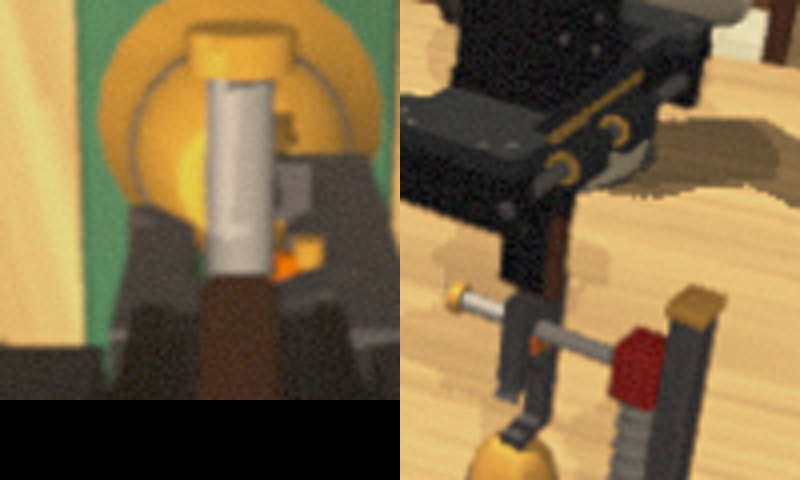

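```bash
python3 -m inch '[{"x":-0.01,"y":0,"z":0.04,"ax":0,"ay":0,"az":0,"jaw":255},{"x":0,"y":0,"z":0.02,"ax":0,"ay":-0.01,"az":0,"jaw":255},{"x":0,"y":0,"z":0,"ax":0,"ay":0,"az":0,"jaw":255}]'
```

```text
time_s: 13.1
tcp_pos: [0.5742, 0.162, 0.2134]
ee_rot: [[-0.22, -0.975, -0.0], [-0.975, 0.22, 0.0], [-0.0, 0.0, -1.0]]
wrist_force: [-0.1, -0.1, 0.6]
gripper_width: 0.106
```

```bash
python3 - <<'E'
from h import *
b=capture('scene');crop(b,315,170,50,55,11,'s10')
S=camera_params('scene');s=sense();R=np.array(s['ee_rot']);B=np.c_[-R[:,1],-R[:,0],-R[:,2]]
g=np.array(s['tcp_pos'])-R[:,2]*.014
f=lambda P:((proj(S,[g+B@np.array(x) for x in P])-[315,170])*11).round(0).tolist()
print('home',f([(0,6e-3,-.0416)]),'latch shut pivot,tip',f([(-.011,.006,-.056),(.0015,.006,-.056)]),'raised .9 tip',f([(-.011+.0125*.62,.006,-.056+.0125*.78)]))
E
```

```text
home [[212.0, 218.0]] latch shut pivot,tip [[235.0, 259.0], [200.0, 288.0]] raised .9 tip [[219.0, 232.0]]
```

View pics/s10.png

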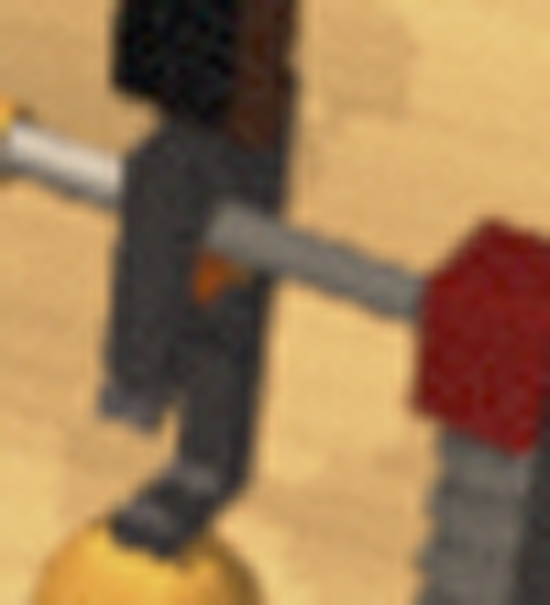

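```bash
python3 -m inch '[{"x":0,"y":0,"z":0,"ax":0,"ay":0,"az":0,"jaw":215},{"x":0,"y":0,"z":0,"ax":0,"ay":0,"az":0,"jaw":195},{"x":0,"y":0,"z":0,"ax":0,"ay":0,"az":0,"jaw":170},{"x":0,"y":0,"z":0,"ax":0,"ay":0,"az":0,"jaw":130},{"x":0,"y":0,"z":0,"ax":0,"ay":0,"az":0,"jaw":130},{"x":0,"y":0,"z":0,"ax":0,"ay":0,"az":0,"jaw":130}]'; python3 - <<'E'
from h import *
a=capture('wrist')[120:240,190:310];b=capture('scene')[110:230,300:400]
a=cv2.resize(a,(400,400));b=cv2.resize(b,(400,480),interpolation=2)
cv2.imwrite('pics/c11.png',np.hstack([np.vstack([a,np.zeros((80,400,3),'uint8')]),b])[:,:,::-1])
E
```

```text
time_s: 13.9
tcp_pos: [0.5745, 0.1622, 0.2122]
ee_rot: [[-0.221, -0.975, -0.0], [-0.975, 0.221, 0.0], [-0.0, 0.0, -1.0]]
wrist_force: [0.0, 0.1, -0.1]
gripper_width: 0.481
```

View pics/c11.png

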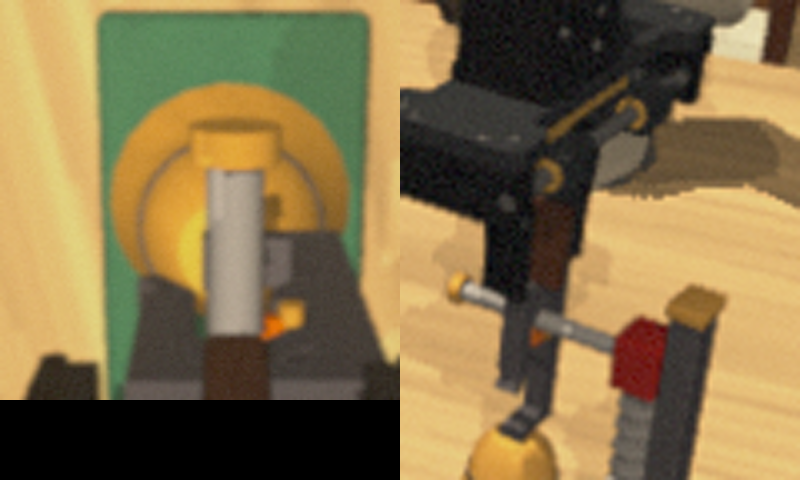

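Released; the bell hangs on the pin with the orange latch below it. Retreat straight up, then wait and check stillness.

```bash
python3 -m inch '[{"x":0,"y":0,"z":0.3,"ax":0,"ay":0,"az":0,"jaw":130},{"x":0,"y":0,"z":0.5,"ax":0,"ay":0,"az":0,"jaw":130},{"x":0,"y":0,"z":0.6,"ax":0,"ay":0,"az":0,"jaw":130},{"x":0,"y":0,"z":0.6,"ax":0,"ay":0,"az":0,"jaw":130},{"x":-0.3,"y":0,"z":0.3,"ax":0,"ay":0,"az":0,"jaw":130},{"x":-0.5,"y":0,"z":0,"ax":0,"ay":0,"az":0,"jaw":130},{"x":-0.5,"y":0,"z":0,"ax":0,"ay":0,"az":0,"jaw":130},{"x":0,"y":0,"z":0,"ax":0,"ay":0,"az":0,"jaw":130},{"x":0,"y":0,"z":0,"ax":0,"ay":0,"az":0,"jaw":130},{"x":0,"y":0,"z":0,"ax":0,"ay":0,"az":0,"jaw":130},{"x":0,"y":0,"z":0,"ax":0,"ay":0,"az":0,"jaw":130},{"x":0,"y":0,"z":0,"ax":0,"ay":0,"az":0,"jaw":130}]'; python3 -c "
import cv2
from station import *
cv2.imwrite('pics/e0.png',capture('scene')[:,:,::-1]);cv2.imwrite('pics/t0.png',capture('top')[:,:,::-1])"
python3 -m inch '[{"x":0,"y":0,"z":0,"ax":0,"ay":0,"az":0,"jaw":130},{"x":0,"y":0,"z":0,"ax":0,"ay":0,"az":0,"jaw":130},{"x":0,"y":0,"z":0,"ax":0,"ay":0,"az":0,"jaw":130},{"x":0,"y":0,"z":0,"ax":0,"ay":0,"az":0,"jaw":130},{"x":0,"y":0,"z":0,"ax":0,"ay":0,"az":0,"jaw":130}]'
python3 - <<'E'
from h import *
b=capture('scene');cv2.imwrite('pics/e1.png',b[:,:,::-1])
e=cv2.imread('pics/e0.png')[:,:,::-1]
d=np.abs(b.astype(int)-e)[130:260,290:400].sum(2);print('diff',d.mean(),d.max(),(d>60).sum())
crop(b,290,120,110,110,5,'e1c')
t0=cv2.imread('pics/top0.png').astype(int);t1=cv2.imread('pics/t0.png').astype(int)
cv2.imwrite('pics/td.png',np.clip(np.abs(t0-t1).sum(2),0,255).astype('uint8'))
E
```

```text
time_s: 15.5
tcp_pos: [0.4899, 0.161, 0.3504]
ee_rot: [[-0.222, -0.975, -0.008], [-0.975, 0.222, -0.002], [0.004, 0.008, -1.0]]
wrist_force: [-0.3, 0.4, 0.1]
gripper_width: 0.49
time_s: 16.23
tcp_pos: [0.49, 0.161, 0.3504]
ee_rot: [[-0.222, -0.975, -0.008], [-0.975, 0.222, -0.002], [0.004, 0.008, -1.0]]
wrist_force: [1.0, -0.2, 0.5]
gripper_width: 0.491
diff 6.253146853146853 84 1
```

View pics/e1c.png

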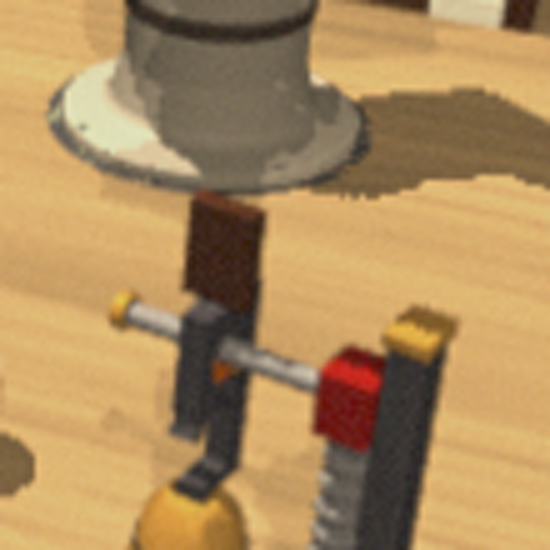

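View pics/td.png

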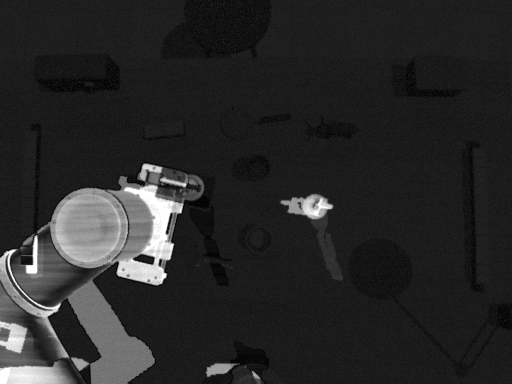

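View pics/e1.png

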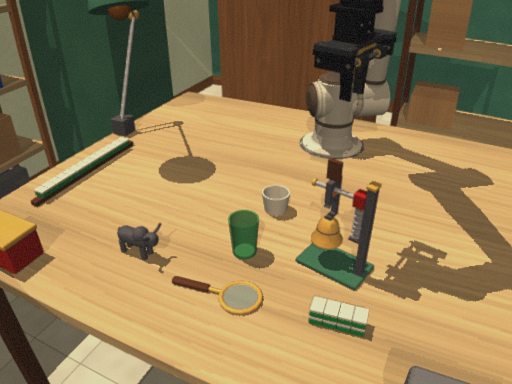

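```bash
python3 -c "
from station import *
print(finish_job())"
```

```text
the job is handed in; nothing more can be done
None
```

The bell is hanging on the stand's pin with the orange latch shut beneath it, and I handed the job in at about 16 s of the 64 s allowed. I gripped it by the wooden plate, brought the pin in through the hook's open side, and pressed down in small steps.

- **Push force:** it rose to about 12 N on the pin, then dropped sharply when the latch snapped. By my estimate the carriage sank at most about 15 mm, well short of the 26 mm limit. I worked both figures out from the wrist force and the bell's weight; the carriage cannot be read directly.
- **Pin home:** the force and height after the snap put the pin 41.7 mm below the grip, against 41.6 mm for fully home. The scene picture shows the latch below the pin.
- **Release:** I eased up until the pin carried the bell, with about 0.6 N on the wrist. I then opened the jaws and backed away upward, and the arm was clear of everything.
- **Last checks:** two scene pictures about 0.7 s apart showed no movement of the bell or stand. A before-and-after comparison from the top camera showed nothing else on the table had moved.

No check failed. During the press, one tilt correction went the wrong way: it tilted the tool by about 1° and raised the sideways force to nearly 6 N. I corrected it at once, and the latch snapped shut during that correcting move.

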